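# Scribe the wave border on a drum shell

### The job

Take the scriber (the tool with the square wooden handle) out of the divided carton and scribe the wave border on the drum shell: holding it square to the shell and pressing lightly, run its point along the wavy edge of the template from the left end to the right end as seen from the robot, in one stroke, keeping the point on the lacquer and against the edge and marking the lacquer nowhere else. Then stand the scriber back in a free cell of the carton, point down, and leave the loose things around it where they are.

Things in the scene. Friction and masses are not known exactly. Their poses are not given: they have to be found in the camera images.
- scriber_grip (a point): Middle of the scriber's handle, which runs from 45 mm below to 45 mm above it. z axis along the scriber, from point to handle end; x and y square to the handle's flats. The end of the point lies 120 mm from here along -z. At the start the scriber leans about 9 deg in its cell, the handle resting on the cell's -x rim (carton frame), with 79 mm of it above the rim.
- scriber_tip (a point): End of the scriber's point, a ball-ended steel pin 5 mm in diameter, on the scriber's axis; z axis along the scriber towards the handle. The pin is sprung: it yields into the shank by up to 3 mm, starting at about 0.5 N and rising 4.5 N per mm (14 N when fully in, hard after that); light pressure is about 4 N, 10 N already gouges the lacquer, and slides easily (friction about 0.25).
- scriber: Loose scriber, 167 mm long, 60 to 110 g: square beech handle 15 x 15 x 90 mm, then a tapering steel shank (14 down to 7 mm thick, ending 20 mm above the end of the point), then a sprung steel point. It starts in a front-row cell of the carton. Origin on its axis 61 mm above the end of the point, z along the axis towards the handle.
- carton: Fixed deep cardboard carton, 57 (x) by 138 (y) by 90 mm high, open at the top; origin at the centre of its underside, z up. Floor 4 mm, walls 3 mm thick. Cells 24 x 24 mm inside, full depth: front row x = -13.5 mm, y = -54, -27, 0, 27, 54 mm; back row x = +13.5 mm, holding short paint tubes. Scriber, burnisher and brush stand in the front row at y = -54, 0, 54 mm in any order.
- template: Fixed aluminium template, 5 mm thick, 140 mm long, rolled to lie on the robot-side flank of the shell. Origin on the shell's surface amid the wavy edge; z the shell's outward normal there, 40 deg from vertical towards the robot; y along the drum's axis to the robot's left; x up the flank. Edge at x = -8 mm * cos(2 pi y / 66 mm) along the surface, y from 70 to -70 mm; material on its +x side.
- shell: Fixed drum shell lying on its side in a plywood cradle: red lacquered cylinder of radius 100 mm, 274 mm long, axis along its y, 115 mm above the bench; origin at the middle of the axis. A wooden hoop 27 mm wide and 5 mm proud runs round each end; steel bars with thumb nuts (up to 22 mm above the shell) clamp the template to the hoops, 33 mm up the flank from its edge's middle line.
- paint_jar: Loose closed paint jar, 60 mm in diameter, 75 mm high, on the bench; origin at the centre of its underside. Leave it.
- tape_roll: Loose roll of tape, 80 mm outside, 24 mm high, flat on the bench; origin at the centre of its underside. Leave it.
- burnisher: Loose burnisher, round dark wooden handle 17 mm thick, 142 mm high, standing in a front-row cell; origin at its foot. Leave it.
- brush: Loose round brush, handle 17 mm thick, bristles up, 148 mm high, standing in a front-row cell; origin at its foot. Leave it.
- edge0 (a point): Where the end of the scriber's point lies on the shell when it touches the edge at the left end of the wave, a bulge (2.5 mm off the edge). Axes as the template's.
- edge1 (a point): Where the end of the scriber's point lies on the shell when it touches the edge at the slope between it and the first hollow (2.5 mm off the edge). Axes as the template's.
- edge2 (a point): Where the end of the scriber's point lies on the shell when it touches the edge at the bottom of the first hollow (2.5 mm off the edge). Axes as the template's.
- edge3 (a point): Where the end of the scriber's point lies on the shell when it touches the edge at the slope after it (2.5 mm off the edge). Axes as the template's.
- edge4 (a point): Where the end of the scriber's point lies on the shell when it touches the edge at the middle bulge (2.5 mm off the edge). Axes as the template's.
- edge5 (a point): Where the end of the scriber's point lies on the shell when it touches the edge at the slope after it (2.5 mm off the edge). Axes as the template's.
- edge6 (a point): Where the end of the scriber's point lies on the shell when it touches the edge at the bottom of the second hollow (2.5 mm off the edge). Axes as the template's.
- edge7 (a point): Where the end of the scriber's point lies on the shell when it touches the edge at the slope after it (2.5 mm off the edge). Axes as the template's.
- edge8 (a point): Where the end of the scriber's point lies on the shell when it touches the edge at the right end of the wave, a bulge (2.5 mm off the edge). Axes as the template's.
Mind the look-alikes: they are no part of the job. Leave any pink or turquoise look-alike of the scriber alone.

How it is judged (in metres and radians):
On the way, in this order (a step that is already met when the one before it is completed fails the run):
1. the point bears on the shell and on the template's edge at the left end (edge0), the scriber square to the shell (distance between scriber_tip and edge0 below 0.006 m and contact force between scriber and shell above 0.3 N and contact force between scriber and template above 0.3 N and angle between the z axis of scriber_tip and the z axis of template, either way round below 0.27 rad), for 0.1 s.
2. the point bears on the shell and on the template's edge at the slope after the left end (edge1), the scriber square to the shell (distance between scriber_tip and edge1 below 0.006 m and contact force between scriber and shell above 0.3 N and contact force between scriber and template above 0.3 N and angle between the z axis of scriber_tip and the z axis of template, either way round below 0.27 rad), for 0.1 s.
3. the point bears on the shell and on the template's edge at the first hollow (edge2), the scriber square to the shell (distance between scriber_tip and edge2 below 0.006 m and contact force between scriber and shell above 0.3 N and contact force between scriber and template above 0.3 N and angle between the z axis of scriber_tip and the z axis of template, either way round below 0.27 rad), for 0.1 s.
4. the point bears on the shell and on the template's edge at the slope after the first hollow (edge3), the scriber square to the shell (distance between scriber_tip and edge3 below 0.006 m and contact force between scriber and shell above 0.3 N and contact force between scriber and template above 0.3 N and angle between the z axis of scriber_tip and the z axis of template, either way round below 0.27 rad), for 0.1 s.
5. the point bears on the shell and on the template's edge at the middle bulge (edge4), the scriber square to the shell (distance between scriber_tip and edge4 below 0.006 m and contact force between scriber and shell above 0.3 N and contact force between scriber and template above 0.3 N and angle between the z axis of scriber_tip and the z axis of template, either way round below 0.27 rad), for 0.1 s.
6. the point bears on the shell and on the template's edge at the slope after the middle bulge (edge5), the scriber square to the shell (distance between scriber_tip and edge5 below 0.006 m and contact force between scriber and shell above 0.3 N and contact force between scriber and template above 0.3 N and angle between the z axis of scriber_tip and the z axis of template, either way round below 0.27 rad), for 0.1 s.
7. the point bears on the shell and on the template's edge at the second hollow (edge6), the scriber square to the shell (distance between scriber_tip and edge6 below 0.006 m and contact force between scriber and shell above 0.3 N and contact force between scriber and template above 0.3 N and angle between the z axis of scriber_tip and the z axis of template, either way round below 0.27 rad), for 0.1 s.
8. the point bears on the shell and on the template's edge at the slope before the right end (edge7), the scriber square to the shell (distance between scriber_tip and edge7 below 0.006 m and contact force between scriber and shell above 0.3 N and contact force between scriber and template above 0.3 N and angle between the z axis of scriber_tip and the z axis of template, either way round below 0.27 rad), for 0.1 s.
9. the point bears on the shell and on the template's edge at the right end (edge8), the scriber square to the shell (distance between scriber_tip and edge8 below 0.006 m and contact force between scriber and shell above 0.3 N and contact force between scriber and template above 0.3 N and angle between the z axis of scriber_tip and the z axis of template, either way round below 0.27 rad), for 0.1 s.
At the end, for the whole second after the job is handed in: The scriber stands released and at rest (under 0.03 m/s) in the carton, point down: its point inside the carton's outline and less than 15 mm above the carton's underside, its axis less than 0.4 rad from vertical (x of scriber_tip in the frame of carton between -0.0275 and 0.0275 m and y of scriber_tip in the frame of carton between -0.068 and 0.068 m and z of scriber_tip in the frame of carton below 0.015 m and angle between scriber_tip's own z axis and vertical below 0.4 rad and linear speed of scriber below 0.03 m/s); the robot touches nothing.
It fails at once if between the two ends of the wave the point is lifted off the shell (4 to 12 mm clear of it) or climbs on the template (x of scriber_tip in the frame of template between -0.03 and 0.02 m and y of scriber_tip in the frame of template between -0.055 and 0.055 m and z of scriber_tip in the frame of template between 0.004 and 0.012 m).
It fails at once if the scriber touches the shell more than 16 mm away from every one of the points edge0 to edge8 (contact force between scriber and shell above 0.3 N and not (distance between scriber_tip and edge0 below 0.016 m or distance between scriber_tip and edge1 below 0.016 m or distance between scriber_tip and edge2 below 0.016 m or distance between scriber_tip and edge3 below 0.016 m or distance between scriber_tip and edge4 below 0.016 m or distance between scriber_tip and edge5 below 0.016 m or distance between scriber_tip and edge6 below 0.016 m or distance between scriber_tip and edge7 below 0.016 m or distance between scriber_tip and edge8 below 0.016 m)).
It fails at once if the scriber presses on the shell with more than 10 N and gouges it (contact force between scriber and shell above 10 N).
It fails at once if jar or tape roll is moved by more than 30 mm, or burnisher or brush by more than 40 mm (distance of any of paint_jar, tape_roll from where it was at the start of the episode above 0.03 m or distance of any of burnisher, brush from where it was at the start of the episode above 0.04 m).
It also fails if it takes over 72 s, if anything falls off the work surface, if the arm or the gripper's body presses on something with over 40 N, if the wrist force passes 120 N, or if a joint passes its speed limit or range.

### The arm

A 6-joint arm with a two-finger parallel gripper is mounted at the origin on the work surface. World frame = base frame: x ahead of the robot, y to its left, z up, the work surface at z = 0. Lengths are in mm, angles in rad, forces in N, time in s.
With the tool pointing down it reaches from about 350 to 1000 mm from the base axis. Payload 7.1 kg.
Tool frame: the origin (TCP) lies on the mounting face of the last link; the fingertips stand 173 mm ahead of it and the grasp point (between the pads) lies 155 mm ahead of it; z points along the fingers, y is the line along which they close (so a half turn about z gives the same grasp; the last joint's range is limited). The gripper opens to 85 mm and grips with 20 to 120 N. Pads are 22 mm wide; open, the fingers measure 114 mm over their backs; the gripper's body (76 mm by 85 mm) begins 54 mm behind the grasp point. The pads swing forward as they close: fully open they stand 13 mm farther back than shut.
Start: joints at [1.229, 0.423, 1.63, -0, 1.089, -0.019], TCP at [198.233, 592.714, 404.719] pointing down, gripper open.
Joint ranges: [-3, 3], [-0.9, 2.11], [0.09, 2.58], [-1.31, 4.45], [0.11, 2.69], [-2.54, 2.54]. Speed limits (rad/s): [2.39, 2.39, 3.01, 3.14, 3.14, 3.14].

### API

Orientations are given as a unit quaternion [x, y, z, w].
In Python, from rig import get_state, capture, finish_job gives the robot as it stands. The module is installed in compiled form; this text tells all that it offers.
- The arm moves only by the tool drive_tool, never from a script. Its arguments are lists of equal length, an entry for each row: "travel": the shift along the tool's x, y, z each as a share of 500 mm, from -1 to 1, a list of three; "turn": the turn about the tool's z as a share of 1.5 rad, from -1 to 1. A call has 1 to 20 rows; each row shifts and turns the commanded pose from where the row before left it, along the tool's axes as they then stand; what a row does not reach is not made up. A row lasts 1/12 s, in which the tool goes at most 41.7 mm and 7.16 degrees, less where a joint would pass 70% of its speed; a pose out of reach is approached as far as the arm can. A call with a number of a shift or a turn outside -1 to 1 is refused whole. A call with a gripper value outside its range is refused whole. "hand" is the opening, from 0 (shut) to 1 (fully open), set as the call begins (left out, the last holds). The fingers move at their own pace and stop on an object; "squeeze" is the grip in N (left out, the last holds). Time passes only in rows, so rows that do not move let the fingers close. It gives the time, the measured TCP pose, the force, the opening and the grip force at its end, in the units of the state.
- get_state(): the state, without advancing time (a new reading comes with each control period).
- capture(name): name is "side" or "top"; returns a dict with "image" (400x640x3 uint8, red, green, blue), "depth" (400x640 float32, mm along the optical axis (not along the pixel's ray), 0 where there is no reading), "vertical_fov" (degrees; the focal length in pixels is half the picture's height over the tangent of half this angle, whatever the lens; pixels are square), "cx", "cy" (the principal point, pixels), "rvec" (rotation vector, rad) and "tvec" (3), from world to camera coordinates, as OpenCV has them. Camera axes: x right, y down, z forward; pixel columns grow to the right and rows downward; lengths in mm; the calibration is good to about 2 mm. A picture is of the moment at which its call begins.
- finish_job(): hands the job in; it is judged then, once.
The state is a dict: "time_s": time; "q": joint angles; "joint_vel": joint speeds; "tau": joint torques, N m; "tool_pos": TCP position; "eef_rot": TCP orientation; "ft_force": force on the tool from outside, world axes, zero at the start; "wrist_torque": the same for the moment, N m; "finger_gap": finger opening in mm; "grasp_force": force on a finger pad.
Only numpy, scipy, OpenCV 4.12 (cv2) and the standard library are available. Lean on these libraries where they do the work, as an engineer would, in place of code of your own. Each camera call takes 0.05 s, during which the arm holds its last target. There are 200 camera calls.

## Working session

There is one attempt and no reset: what is moved stays moved. The work goes in short steps, Python scripts to look and compute and a tool call to move; the robot and the scene stay as the last step left them, time stands still between calls to the robot, and variables do not carry over. Pictures are saved under pics/ and viewed, at most 10 in all, crops included, and the job is handed in when it is done.

Besides the shell and the picture viewer there is one more tool, called by a JSON object that holds its "name" and its "arguments", one argument or row to a line. drive_tool: Moves the arm, as the interface text tells. Shift numbers are shares of 500 mm and turn numbers shares of 1.5 rad, none past 1 either way. Its arguments: {"type":"object","properties":{"travel":{"type":"array"},"turn":{"type":"array"},"hand":{"type":"number"},"squeeze":{"type":"number"}},"required":["travel","turn"]}

```bash
mkdir -p pics; cat > h.py <<'E'
import numpy as np, cv2
from scipy.spatial.transform import Rotation as R
from rig import get_state, capture, finish_job
def cam(name):
    c=capture(name); c['f']=200/np.tan(np.radians(c['vertical_fov']/2)); c['Rm']=cv2.Rodrigues(np.array(c['rvec'],float))[0]; c['t']=np.array(c['tvec'],float).ravel(); return c
def cloud(c):
    v,u=np.mgrid[0:400,0:640]; d=c['depth']
    p=np.stack([(u-c['cx'])/c['f']*d,(v-c['cy'])/c['f']*d,d],-1)
    return (p-c['t'])@c['Rm']   # R^T (p - t)
def proj(c,P):
    q=np.atleast_2d(P)@c['Rm'].T+c['t']; return np.c_[q[:,0]/q[:,2]*c['f']+c['cx'],q[:,1]/q[:,2]*c['f']+c['cy']]
def save(c,n,box=None,s=1):
    im=c['image'][:,:,::-1]
    if box: u0,v0,u1,v1=box; im=im[v0:v1,u0:u1]
    cv2.imwrite('pics/'+n,cv2.resize(im,None,fx=s,fy=s,interpolation=cv2.INTER_CUBIC))
E
python3 - <<'E'
from h import *
s=get_state(); print(s)
ims=[]
for n in('side','top'):
    c=cam(n); ims.append(c['image'][:,:,::-1]); np.save(n+'.npy',cloud(c)); np.save(n+'_im.npy',c['image']); print(n,c['vertical_fov'],c['cx'],c['cy'],-c['Rm'].T@c['t'],c['Rm'][2])
    save(c,n+'0.png',None,1.25)
E
```

```text
{'time_s': 0.0, 'q': array([ 1.22898929e+00,  4.23852721e-01,  1.63069617e+00,  4.72207998e-06,
        1.08859938e+00, -1.89973054e-02]), 'joint_vel': array([ 0.00079376, -0.00066093, -0.00020944, -0.00051212, -0.00059296,
        0.00056041]), 'tau': array([-1.66261314e-03, -5.57404912e+01, -2.81739324e+01, -9.94316053e-06,
        7.16149807e-03,  8.23625584e-06]), 'tool_pos': array([198.14953493, 592.46140421, 403.93564059]), 'eef_rot': array([ 1.60706002e-01,  9.87002014e-01, -7.64809177e-04, -1.41615227e-04]), 'ft_force': array([-0.74713887,  0.24254982, -0.29217234]), 'wrist_torque': array([-0.02159287, -0.00676133,  0.0141962 ]), 'grasp_force': 0.0, 'finger_gap': 85.34780766567934}
side 51.45132758027694 316.52714251082386 195.94777173760085 [ 150.93120691 -705.56067479  666.91958443] [ 0.45190552  0.67536877 -0.58280222]
top 43.69614876612037 309.06780660826297 194.22114573794568 [ 355.92717682  -61.86223784 1445.99769733] [ 0.16829769 -0.00543487 -0.98572123]
```

View pics/side0.png

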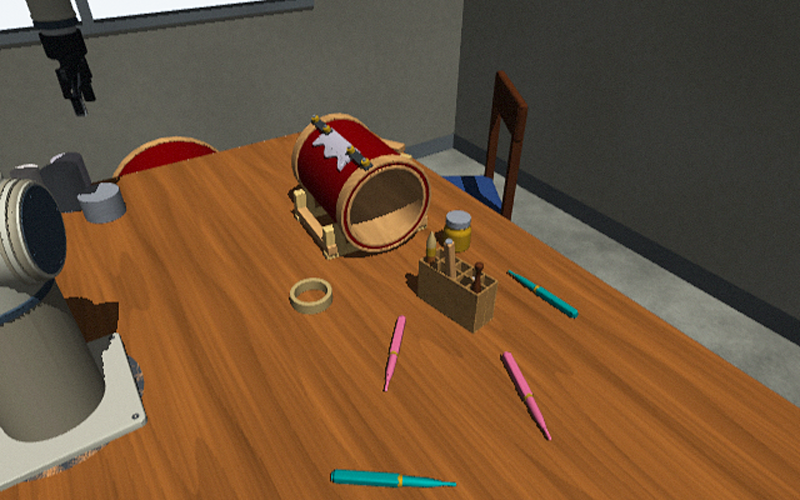

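View pics/top0.png

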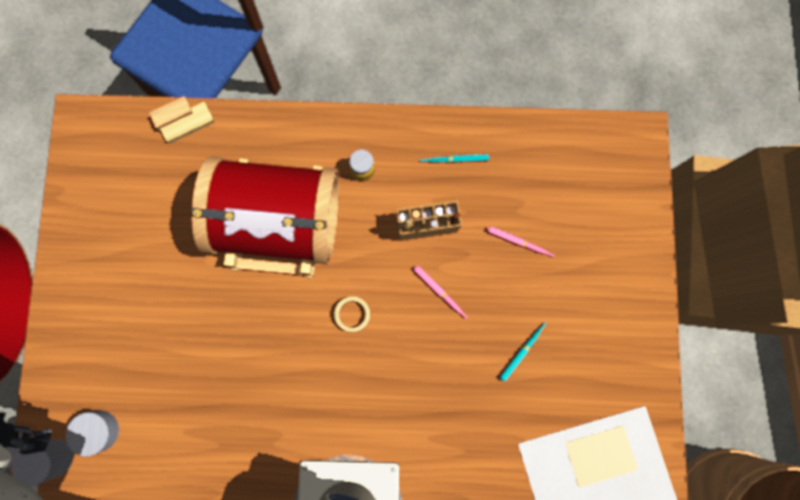

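The side view shows the drum around (360,180), with the template's wavy edge facing the robot. The carton is at (455,290), with the brush (432,248), scriber (449,255) and burnisher (479,275) standing in its front row. In the top view the drum is at (265,210) and the carton at (428,219). The tape roll and jar are clear of both.

```bash
python3 - <<'E'
from h import *
from scipy.optimize import least_squares
ims=[]
for n,b in(('side',(320,180,410,270)),('side',(230,85,350,205)),):
    im=np.load(n+'_im.npy')[:,:,::-1]; u0,v0,u1,v1=b
    ims.append(cv2.resize(im[v0:v1,u0:u1],(400,400),interpolation=cv2.INTER_CUBIC))
cv2.imwrite('pics/c1.png',np.hstack(ims))
red=[];wh=[]
for n in('side','top'):
    P=np.load(n+'.npy'); im=np.load(n+'_im.npy'); hsv=cv2.cvtColor(im,cv2.COLOR_RGB2HSV).astype(int)
    ok=(P[...,0]>400)&(P[...,0]<900)&(P[...,1]>50)&(P[...,1]<500)&(P[...,2]>60)&(P[...,2]<260)
    m=ok&((hsv[...,0]<8)|(hsv[...,0]>172))&(hsv[...,1]>180)&(hsv[...,2]>50)
    if n=='side': m&=P[...,2]>120
    p=P[m]; red.append(p); print(n,len(p),p.min(0),p.max(0))
    def f(q,p): # axis x at y=250: q0, slope q1
        s=1/np.hypot(1,q[1]); return np.hypot((p[:,0]-q[0]-q[1]*(p[:,1]-250))*s,p[:,2]-q[2])-100
    r=least_squares(f,[640,0,115],args=(p,),loss='soft_l1',f_scale=2); print(r.x,np.median(abs(r.fun)))
    # points within shell frame
    a=np.array([r.x[1],1]);a/=np.linalg.norm(a)
    m=ok&(hsv[...,1]<60)&(hsv[...,2]>130); p=P[m]
    t=(p[:,:2]-[r.x[0],250])@a; rad=np.hypot((p[:,:2]-[r.x[0],250])@np.array([a[1],-a[0]]),p[:,2]-r.x[2]); print('white',len(p),np.percentile(t,[0,2,50,98,100]),np.percentile(rad,[5,50,95]))
    # shell hoops extent: all points on cylinder r 95..108
    d=(P[...,:2]-[r.x[0],250]); t=d@a; rad=np.hypot(d@np.array([a[1],-a[0]]),P[...,2]-r.x[2]); k=ok&(abs(rad-105)<3); print('hoop',np.percentile(t[k],[0,1,50,99,100]))
    # carton
    k=(P[...,0]>500)&(P[...,0]<760)&(P[...,1]>-200)&(P[...,1]<60)&(P[...,2]>75)&(P[...,2]<180)
    p=P[k]; print('carton',len(p))
    rim=p[(p[:,2]<96)]; 
    print(cv2.minAreaRect(rim[:,:2].astype(np.float32)), np.percentile(rim[:,2],[50,90]))
E
```

```text
side 2004 [540.96703282  50.17948439 120.46678785] [725.87351084 304.15915623 220.05973398]
[6.51086411e+02 6.47528556e-02 1.15905240e+02] 0.6708408850541971
white 459 [-188.28713297 -131.89535871  -65.44936281    2.03170889   59.66999401] [103.39227423 105.45163583 107.35758534]
hoop [-202.25148883 -200.64676877  -88.9878504    72.68133039   75.32693757]
carton 1669
((673.859375, -48.094329833984375), (192.41078186035156, 292.59503173828125), 18.845809936523438) [86.31916677 91.927173  ]
top 4611 [541.46759876  75.02109865 110.25999072] [746.0925375  300.71686481 222.10970192]
[6.52012264e+02 7.19082825e-02 1.15119353e+02] 1.2052746396934708
white 923 [-134.36326242 -130.34424664  -62.86586787    2.83684406    9.08085627] [100.84994084 105.37125981 109.96985   ]
hoop [-201.95910152 -200.30111185  -58.50462667   70.59038331   72.72399016]
carton 603
((675.2344360351562, -50.08268737792969), (189.75425720214844, 285.769775390625), 18.2427921295166) [87.52651306 92.89313286]
```

View pics/c1.png

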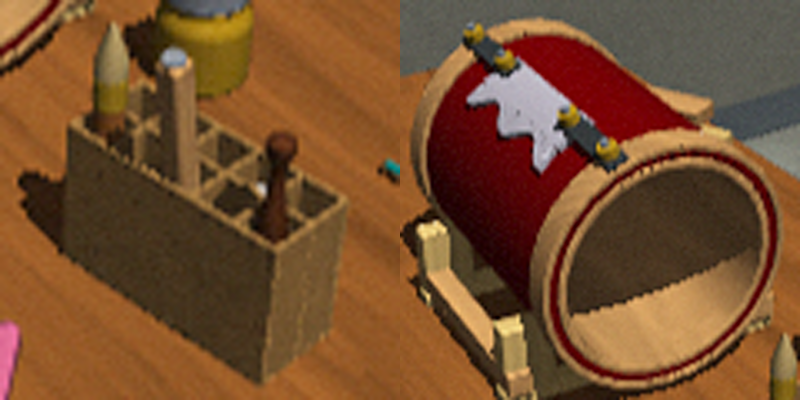

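The left crop shows the scriber in the middle front cell. Its handle top is at side-view pixel (359.4,192.8) and it crosses the rim near (361,222), with the brush to its left and the burnisher to its right. The right crop shows the template with two hollows and its bulges on the near flank.

```bash
python3 - <<'E'
from h import *
from scipy.optimize import least_squares
P=np.load('side.npy'); T=np.load('top.npy')
# faces seen by side cam: box model: distance to front (-x) and end (-y) faces
v,u=np.mgrid[0:400,0:640]
k=(u>330)&(u<400)&(v>200)&(v<268)&(P[...,2]>15)&(P[...,2]<84); p=P[k]; p=p[(p[:,0]>540)&(p[:,0]<720)]
def f(q):
    d=p[:,:2]-q[:2]; c,s=np.cos(q[2]),np.sin(q[2]); x=d@[c,s]; y=d@[-s,c]
    return np.minimum(abs(x+28.5),abs(y+69))
best=min((least_squares(f,[x0,y0,a],loss='soft_l1',f_scale=2) for x0 in(620,650,680) for y0 in(-80,-60,-40) for a in(-.2,0,.2)),key=lambda r:r.cost)
print('carton',best.x,len(p),np.median(best.fun)); q=best.x
c,s=np.cos(q[2]),np.sin(q[2]); C=np.array([[c,-s],[s,c]])
# handle points
for n,Q in(('side',P),('top',T)):
    d=(Q[...,:2]-q[:2])@C; k=(abs(d[...,1])<20)&(abs(d[...,0]+20)<28)&(Q[...,2]>97)&(Q[...,2]<185)
    pts=np.c_[d[k],Q[k][:,2]]; print(n,len(pts))
    for z in range(95,185,10):
        m=abs(pts[:,2]-z)<5
        if m.sum(): print(z,m.sum(),np.median(pts[m],0).round(1),np.ptp(pts[m][:,:2],axis=0).round(1))
    # top view rim outline
    k=(abs(d[...,0])<45)&(abs(d[...,1])<85)&(abs(Q[...,2]-90)<5); r=d[k]; print(n,'rim',cv2.minAreaRect(r.astype(np.float32)))
    for lo,hi,nm in((-69,-40,'bur/y-'),(40,69,'y+')):
        k=(d[...,1]>lo)&(d[...,1]<hi)&(abs(d[...,0]+13)<16)&(Q[...,2]>97); print(nm,k.sum(),np.median(d[k],0),Q[k][:,2].max() if k.any() else 0)
s=get_state(); print(R.from_quat(s['eef_rot']).as_matrix().round(3))
E
```

```text
carton [ 705.04528542 -249.26150149   -1.39796975] 1671 0.7852885683109889
side 0
side rim ((-35.779266357421875, -41.563087463378906), (59.51382827758789, 18.033926010131836), 89.92688751220703)
bur/y- 0 [nan nan] 0
y+ 0 [nan nan] 0
top 1
95 1 [-28.  -19.2  97.4] [0. 0.]
top rim ((-35.48371887207031, -42.370750427246094), (18.89568328857422, 57.47285461425781), 1.009594202041626)
bur/y- 0 [nan nan] 0
y+ 0 [nan nan] 0
[[-0.948  0.317 -0.   ]
 [ 0.317  0.948 -0.001]
 [ 0.    -0.001 -1.   ]]
  return _methods._mean(a, axis=axis, dtype=dtype,
  ret = um.true_divide(
```

```bash
cat >> h.py <<'E'
CQ=np.array([648.2,-159.9,0.173])
def toC(P,q=CQ):
    c,s=np.cos(q[2]),np.sin(q[2]); d=(P[...,:2]-q[:2])@np.array([[c,-s],[s,c]]); return np.concatenate([d,P[...,2:]],-1)
E
python3 - <<'E'
from h import *
from scipy.optimize import least_squares
P=np.load('side.npy'); T=np.load('top.npy')
for n,Q in(('side',P),('top',T)):
    d=toC(Q)
    if n=='side':
        k=(abs(d[...,0])<34)&(abs(d[...,1])<76)&(d[...,2]>15)&(d[...,2]<84); p=Q[k]
        def f(q):
            e=toC(p,q); return np.minimum(abs(e[:,0]+28.5),abs(e[:,1]+69))
        r=least_squares(f,CQ,loss='soft_l1',f_scale=2); print(r.x,len(p),np.median(r.fun))
    k=(abs(d[...,0])<40)&(abs(d[...,1])<80)&(abs(Q[...,2]-90)<5); print(n,'rim',cv2.minAreaRect(d[k][:,:2].astype(np.float32)))
    k=(abs(d[...,1])<20)&(abs(d[...,0]+20)<28)&(Q[...,2]>97)&(Q[...,2]<185); pts=d[k]
    for z in range(95,185,10):
        m=abs(pts[:,2]-z)<5
        if m.sum(): print(z,m.sum(),np.median(pts[m],0).round(1),pts[m].min(0).round(1),pts[m].max(0).round(1))
    for lo,hi,nm in((-69,-40,'y-'),(40,69,'y+')):
        k=(d[...,1]>lo)&(d[...,1]<hi)&(abs(d[...,0]+13)<20)&(Q[...,2]>97); print(nm,k.sum(),np.median(d[k],0),Q[k][:,2].max() if k.any() else 0)
E
```

```text
[ 6.48382381e+02 -1.60173632e+02  1.72858124e-01] 1671 0.7858858714628099
side rim ((-1.3677196502685547, -1.1299667358398438), (61.226661682128906, 139.92909240722656), 1.071507453918457)
95 9 [-25.6  -7.   98.6] [-27.5  -8.4  97.6] [-14.7   2.2  99.4]
105 30 [-26.9  -6.7 106.1] [-30.5  -9.7 100.4] [-15.    6.  109.7]
115 26 [-28.6  -6.7 115.3] [-31.5  -9.2 110.4] [-16.2   3.5 119.9]
125 28 [-30.4  -7.3 123.5] [-32.1  -8.8 120.6] [-16.9   2.8 129.1]
135 27 [-31.5  -6.9 134.9] [-34.1  -9.7 130.2] [-22.    3.5 139.6]
145 29 [-32.6  -6.8 145. ] [-35.8  -9.2 140.2] [-22.9   6.5 149.1]
155 35 [-35.4  -6.8 154.6] [-37.6 -10.1 150.1] [-23.2   4.3 159.7]
165 42 [-34.8  -4.9 165.6] [-38.7  -9.4 160.3] [-26.    5.8 169.8]
175 9 [-31.3  -1.7 171.1] [-35.5  -6.4 170. ] [-26.4   2.9 171.9]
y- 104 [-16.88787202 -57.24918394 127.55743336] 146.70326407724122
y+ 150 [-19.42585492  48.40871756 125.20376703] 155.42796865269656
top rim ((-1.2228260040283203, -2.92877197265625), (138.43968200683594, 58.619956970214844), 89.84405517578125)
95 1 [-13.9   3.5  98.5] [-13.9   3.5  98.5] [-13.9   3.5  98.5]
105 1 [-17.3   4.2 101.6] [-17.3   4.2 101.6] [-17.3   4.2 101.6]
115 2 [-26.2   4.1 117.6] [-28.5   3.9 115.3] [-23.9   4.3 119.9]
125 3 [-22.6   4.3 127.6] [-27.    4.  122.1] [-20.1   4.6 128.7]
135 2 [-33.4   0.  137.1] [-33.9  -4.  136.7] [-32.9   4.  137.5]
145 2 [-25.9   3.4 143.4] [-31.7   2.3 141.4] [-20.2   4.5 145.4]
155 5 [-30.6   4.5 153.9] [-37.7   1.2 150.5] [-26.    5.  159.5]
165 24 [-31.3  -1.9 166.1] [-37.7 -10.3 161.4] [-23.7   3.6 169.1]
175 6 [-34.2  -5.4 170.8] [-37.8  -6.9 170.3] [-27.5  -0.6 173.7]
y- 40 [-15.88196316 -55.46929749 139.58241841] 146.81755404107588
y+ 45 [-18.31175006  52.642857   138.57438939] 158.15534300921132
```

{"name": "drive_tool", "arguments": {
  "travel": [
    [0, 0, -0.02],
    [0, 0, -0.02],
    [0, 0, -0.02],
    [0, 0, -0.02],
    [-0.0254, -0.0714, 0],
    [-0.0254, -0.0714, 0],
    [-0.0254, -0.0714, 0],
    [-0.0254, -0.0714, 0],
    [-0.0254, -0.0714, 0],
    [-0.0254, -0.0714, 0],
    [-0.0254, -0.0714, 0],
    [-0.0254, -0.0714, 0],
    [-0.0254, -0.0714, 0],
    [-0.0254, -0.0714, 0],
    [-0.0254, -0.0714, 0],
    [-0.0254, -0.0714, 0],
    [-0.0254, -0.0714, 0],
    [-0.0254, -0.0714, 0],
    [-0.0254, -0.0714, 0],
    [-0.0254, -0.0714, 0]
  ],
  "turn": [-0.0825, -0.0825, -0.0825, -0.0825, 0, 0, 0, 0, 0, 0, 0, 0, 0, 0, 0, 0, 0, 0, 0, 0],
  "hand": 0.4,
  "squeeze": 40
}}

```text
time_s: 1.77
tool_pos: [496.7, 62.9, 444.6]
eef_rot: [-0.086, 0.996, 0.0, -0.0]
ft_force: [1.0, 1.1, -0.3]
finger_gap: 34.4
grasp_force: 0.0
```

{"name": "drive_tool", "arguments": {
  "travel": [
    [-0.0254, -0.0714, 0],
    [-0.0254, -0.0714, 0],
    [-0.0254, -0.0714, 0],
    [-0.0254, -0.0714, 0],
    [-0.0254, -0.0714, 0],
    [-0.0254, -0.0714, 0],
    [-0.0254, -0.0714, 0],
    [0, 0, 0],
    [0, 0, 0]
  ],
  "turn": [0, 0, 0, 0, 0, 0, 0, 0, 0]
}}

```text
time_s: 2.52
tool_pos: [627.0, -168.0, 443.7]
eef_rot: [-0.085, 0.996, 0.0, -0.001]
ft_force: [-0.0, 0.9, -0.8]
finger_gap: 34.1
grasp_force: 0.0
```

```bash
cat >> h.py <<'E'
def tool(s=None):
    s=s or get_state(); Rm=R.from_quat(s['eef_rot']).as_matrix(); p=np.array(s['tool_pos']); return p,Rm,p+155*Rm[:,2]
E
python3 - <<'E'
from h import *
s=get_state(); p,Rm,g=tool(s); print(s['time_s'],s['q'].round(3),p.round(1),toC(g).round(1),s['finger_gap'],s['ft_force']); print(Rm.round(3), np.degrees(np.arctan2(Rm[1,1],Rm[0,1])))
print('want shift tool',toC(g)-[-22,-1.5,121])
E
```

```text
2.5167 [-0.28   0.42   1.539  0.     1.184 -2.02 ] [ 627.  -168.   443.7] [-22.4  -4.2 288.7] 34.089048788322124 [-0.01101893  0.87773399 -0.78188796]
[[-0.986 -0.169 -0.001]
 [-0.169  0.986  0.   ]
 [ 0.001  0.001 -1.   ]] 99.70916379241783
want shift tool [ -0.44072253  -2.74407777 167.65361698]
```

{"name": "drive_tool", "arguments": {
  "travel": [
    [0, 0.0055, 0.06],
    [0, 0, 0.08],
    [0, 0, 0.08],
    [0, 0, 0.06],
    [0, 0, 0.03],
    [0, 0, 0.024],
    [0, 0, 0],
    [0, 0, 0]
  ],
  "turn": [0, 0, 0, 0, 0, 0, 0, 0]
}}

```text
time_s: 3.18
tool_pos: [626.2, -162.8, 277.9]
eef_rot: [-0.086, 0.996, 0.0, -0.0]
ft_force: [-0.0, 0.1, 0.5]
finger_gap: 34.1
grasp_force: 0.0
```

{"name": "drive_tool", "arguments": {
  "travel": [
    [0, 0, 0],
    [0, 0, 0],
    [0, 0, 0],
    [0, 0, 0],
    [0, 0, 0],
    [0, 0, 0]
  ],
  "turn": [0, 0, 0, 0, 0, 0],
  "hand": 0,
  "squeeze": 30
}}

```text
time_s: 3.68
tool_pos: [626.9, -163.6, 278.8]
eef_rot: [-0.086, 0.996, -0.0, 0.001]
ft_force: [2.6, 0.8, 3.9]
finger_gap: 14.8
grasp_force: 33.5
```

```bash
python3 - <<'E'
from h import *
s=get_state(); p,Rm,g=tool(s); print(s['time_s'],p.round(1),toC(g).round(1),s['finger_gap'],s['grasp_force'],s['ft_force'])
c=cam('side'); save(c,'g1.png',(290,120,430,260),4)
E
```

```text
3.6833 [ 626.9 -163.6  278.8] [-2.130e+01 -1.000e-01  1.238e+02] 14.755512796473532 33.51154088973999 [2.55150875 0.79692686 3.88129957]
```

View pics/g1.png

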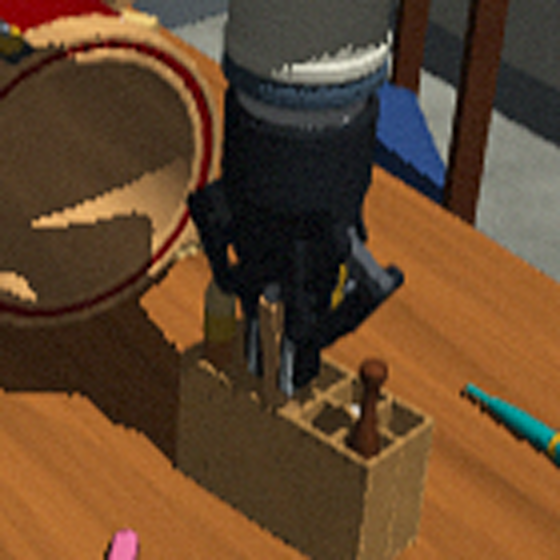

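The crop shows the fingers closed on the scriber handle, with the top of the handle near (270,300). The brush and burnisher are undisturbed. Next I'll raise it and tilt it in the grip against the -x rim.

{"name": "drive_tool", "arguments": {
  "travel": [
    [0, 0, -0.04],
    [0, 0, -0.06],
    [0, 0, -0.022],
    [0.015, 0, 0],
    [0.015, 0, 0],
    [0.013, 0, 0.002],
    [0.013, 0, 0.003],
    [0.013, 0, 0.004],
    [0.012, 0, 0.0044],
    [0.011, 0, 0.0055],
    [0.011, 0, 0.006],
    [0.011, 0, 0.0065],
    [0.01, 0, 0.007],
    [0.0052, 0, 0.0042],
    [0, 0, 0],
    [0, 0, 0]
  ],
  "turn": [0, 0, 0, 0, 0, 0, 0, 0, 0, 0, 0, 0, 0, 0, 0, 0]
}}

```text
time_s: 5.07
tool_pos: [562.1, -174.5, 316.9]
eef_rot: [-0.086, 0.996, 0.0, -0.001]
ft_force: [1.4, -0.9, 0.0]
finger_gap: 14.3
grasp_force: 31.9
```

```bash
python3 - <<'E'
from h import *
s=get_state(); p,Rm,g=tool(s); print(s['time_s'],p.round(1),toC(g).round(1),s['finger_gap'],s['grasp_force'],s['ft_force'])
c=cam('side'); save(c,'g2.png',(270,120,410,260),4)
P=toC(cloud(c)); np.save('s2.npy',P)
E
```

```text
5.0667 [ 562.1 -174.5  316.9] [-87.6   0.5 161.9] 14.253548205744256 31.875858306884766 [ 1.41636244 -0.93403615  0.04894952]
```

View pics/g2.png

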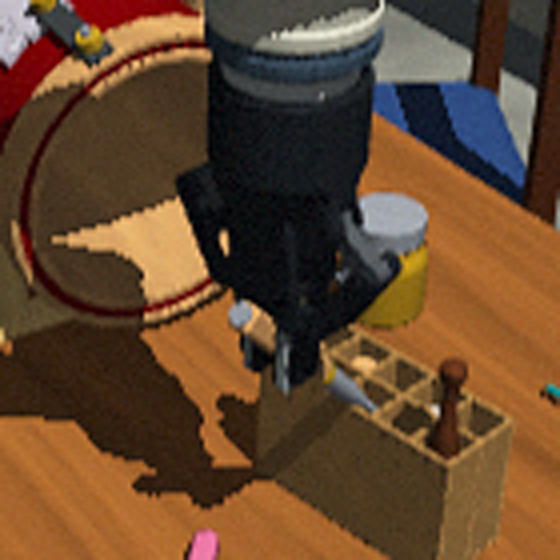

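The crop shows the scriber tilted in the grip. The handle end is at (240,315), and the shank passes over the rim at about (375,408).

{"name": "drive_tool", "arguments": {
  "travel": [
    [0, 0, 0],
    [0, 0, 0],
    [0, 0, -0.03],
    [0, 0, -0.06],
    [0, 0, -0.08],
    [0, 0, -0.08],
    [0, 0, -0.03],
    [0, 0, 0],
    [0, 0, 0]
  ],
  "turn": [0, 0, 0, 0, 0, 0, 0, 0, 0],
  "squeeze": 100
}}

```text
time_s: 5.87
tool_pos: [562.3, -174.3, 457.8]
eef_rot: [-0.086, 0.996, -0.0, 0.0]
ft_force: [0.2, 0.9, -1.9]
finger_gap: 13.9
grasp_force: 97.4
```

```bash
python3 - <<'E'
from h import *
s=get_state(); p,Rm,g=tool(s); print(s['time_s'],p.round(1),toC(g).round(1),s['finger_gap'],s['grasp_force'],s['ft_force'],s['wrist_torque'])
out=[]
for n in('side','top'):
    c=cam(n)
    pg=proj(c,g); d=Rm@[0,0,1.]; th=np.radians(40); a=-Rm[:,0]*np.sin(th)+Rm[:,2]*np.cos(th)
    pt=proj(c,g+120*a); ph=proj(c,g-45*a); print(n,'grip',pg,'tip40',pt,'end40',ph)
    u,v=((pg+pt)/2)[0].astype(int); b=(u-35,v-35,u+35,v+35); print(b)
    im=c['image'][b[1]:b[3],b[0]:b[2],::-1]; out.append(cv2.resize(im,(400,400),interpolation=cv2.INTER_CUBIC))
    P=toC(cloud(c))-toC(g); w=P[v-45:v+45,u-45:u+45].reshape(-1,3)
    k=(abs(w[:,1])<12)&(w[:,2]<-15)&(w[:,2]>-110)&(w[:,0]>-5)&(w[:,0]<120); w=w[k]
    if len(w)>5:
        print(len(w)); 
        for z in range(-105,-10,10):
            m=abs(w[:,2]-z)<5
            if m.sum(): print(z,m.sum(),w[m].mean(0).round(1))
cv2.imwrite('pics/t1.png',np.hstack(out))
E
```

```text
5.8667 [ 562.3 -174.3  457.8] [-87.1   0.5 302.8] 13.904839258056708 97.42257356643677 [ 0.15471977  0.89704927 -1.88497399] [ 0.02225742  0.01654848 -0.0019833 ]
side grip [[342.26525965 144.1084422 ]] tip40 [[366.39635287 171.32471497]] end40 [[331.54382647 132.01626523]]
(np.int64(319), np.int64(122), np.int64(389), np.int64(192))
144
-85 7 [ 77.3  -1.5 -83.3]
-75 9 [ 70.   -1.6 -75.4]
-65 16 [ 59.4  -3.7 -64.6]
-55 22 [ 49.5  -4.3 -55. ]
-45 28 [ 41.6  -4.5 -45.1]
-35 26 [ 31.3  -5.3 -34.7]
-25 28 [ 25.1  -6.7 -25.8]
-15 8 [ 15.5  -1.7 -17.5]
top grip [[354.75525044 190.72270087]] tip40 [[346.23709752 167.42941763]] end40 [[358.35344747 200.56213713]]
(np.int64(315), np.int64(144), np.int64(385), np.int64(214))
```

View pics/t1.png

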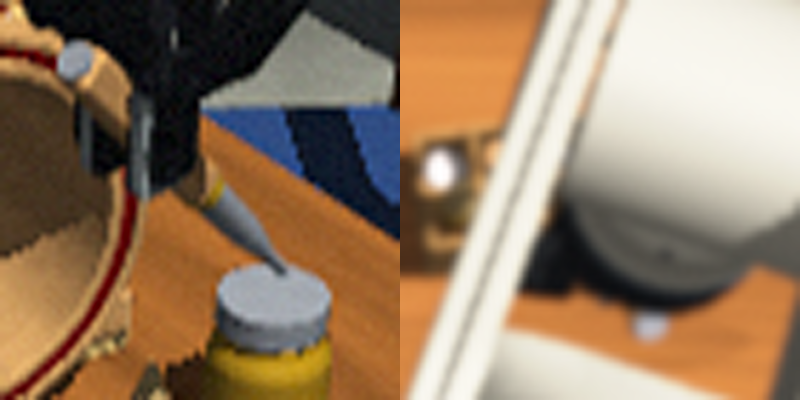

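The left crop shows the scriber at about 42°, with its tip at side-view pixel (368.9,169.2) and its handle end at (332,133). The right crop, the top view, is blocked by the arm.

```bash
python3 - <<'E'
from h import *
from scipy.optimize import fsolve
s=get_state(); p,Rm,g=tool(s); c=cam('side')
def tip(q): th=q[0]; return g-Rm[:,0]*120*np.sin(th)+Rm[:,2]*120*np.cos(th)+Rm[:,1]*q[1]
q=fsolve(lambda q:(proj(c,tip(q))-[368.9,169.2])[0],[.7,0]); print(np.degrees(q[0]),q[1])
th=np.radians(42.5); rel=np.array([-120*np.sin(th),0,155+120*np.cos(th)])
# template frame
ax=np.array([0.068,1,0]);ax/=np.linalg.norm(ax); hx=np.array([ax[1],-ax[0],0]) # away from robot
S=np.array([651.5,250,0])+ax*(-64.5)*1.0; S[2]=115.3
t=np.radians(40); n=-hx*np.sin(t)+np.array([0,0,np.cos(t)]); xt=np.cross(ax,n); print('n',n,'xt',xt,'S',S)
O=S+100*n; print('O',O)
np.savez('T.npz',O=O,ax=ax,n=n,xt=xt,S=S)
yaw=np.degrees(np.arctan2(ax[1],ax[0])); cur=np.degrees(np.arctan2(Rm[1,1],Rm[0,1])); print('yaw now',cur,'want',yaw,'turn share',-(np.radians(yaw-cur))/1.5)
# tool frame at drum: y=ax, z down, x=y×z
Rt=np.c_[np.cross(ax,[0,0,-1]),ax,[0,0,-1]]
print(Rt.round(3))
# edge0 tip location: y=70? bulge at y=66?
for y in(70,66,33,0,-33,-66,-70):
    for lift in (40,):
        s_=-8*np.cos(2*np.pi*y/66)-2.5; a=t-s_/100
        P=S+ax*y+(100)*(-hx*np.sin(a)+np.array([0,0,np.cos(a)])); tcp=P-Rt@rel; print(y,P.round(1),'tcp',tcp.round(1),'shift in tool',(Rt.T@(tcp-p)).round(1))
E
```

```text
44.30457889740311 -2.2764501314543106
n [-0.64130662  0.04360885  0.76604444] xt [ 0.76427947 -0.051971    0.64278761] S [647.1241054  185.64860882 115.3       ]
O [582.99344352 190.00949383 191.90444431]
yaw now 99.87485936650447 want 86.10987559593818 turn share 0.1601628588533103
[[-0.998  0.068  0.   ]
 [ 0.068  0.998  0.   ]
 [ 0.     0.    -1.   ]]
70 [580.5 260.3 185.2] tcp [499.6 265.8 428.6] shift in tool [ 92.  434.9  27. ]
66 [579.8 256.4 184.7] tcp [498.9 261.9 428.2] shift in tool [ 92.4 430.9  27.4]
33 [589.5 222.6 195.3] tcp [508.6 228.1 438.8] shift in tool [ 80.5 397.9  16.8]
0 [575.3 190.5 184.7] tcp [494.5 196.  428.2] shift in tool [ 92.4 364.9  27.4]
-33 [585.1 156.8 195.3] tcp [504.2 162.3 438.8] shift in tool [ 80.5 331.9  16.8]
-66 [570.9 124.7 184.7] tcp [490.  130.2 428.2] shift in tool [ 92.4 298.9  27.4]
-70 [571.  120.7 185.2] tcp [490.1 126.2 428.6] shift in tool [ 92.  294.9  27. ]
```

{"name": "drive_tool", "arguments": {
  "travel": [
    [0, 0, -0.04],
    [0, 0, -0.04],
    [0.08, 0, 0],
    [0.08, 0, 0],
    [0.08, 0, 0],
    [0, 0.078, 0],
    [0, 0.078, 0],
    [0, 0.078, 0],
    [0, 0.078, 0],
    [0, 0.078, 0],
    [0, 0.078, 0],
    [0, 0.078, 0],
    [0, 0.078, 0],
    [0, 0.078, 0],
    [0, 0.078, 0],
    [0, 0.078, 0.02],
    [-0.01, 0.004, 0.04],
    [0, 0, 0.034],
    [0, 0, 0],
    [0, 0, 0]
  ],
  "turn": [0.08, 0.08, 0, 0, 0, 0, 0, 0, 0, 0, 0, 0, 0, 0, 0, 0, 0, 0, 0, 0]
}}

```text
time_s: 7.68
tool_pos: [476.6, 263.2, 448.3]
eef_rot: [0.034, 0.999, -0.001, -0.002]
ft_force: [-0.3, 0.3, 0.2]
finger_gap: 13.5
grasp_force: 97.7
```

```bash
cat >> h.py <<'E'
Tm=np.load('T.npz'); Sx,AX,NN,XT=Tm['S'],Tm['ax'],Tm['n'],Tm['xt']; HX=np.array([AX[1],-AX[0],0]); RT=np.c_[np.cross(AX,[0,0,-1]),AX,[0,0,-1]]
def surf(x,y,h=0): # template-surface coords (arc x, y, height) -> world
    a=np.radians(40)-np.asarray(x)/100; return Sx+np.outer(np.ravel(y)*np.ones(np.size(a)),AX)+((100+h)*np.c_[-np.sin(a),np.cos(a)])@np.array([HX,[0,0,1]])
E
python3 - <<'E'
from h import *
s=get_state(); p,Rm,g=tool(s); print(s['time_s'],p.round(1),s['q'].round(2),s['finger_gap'],s['grasp_force'],s['ft_force'],s['wrist_torque'],np.degrees(np.arctan2(Rm[1,1],Rm[0,1])))
c=cam('side'); 
for th in(42.5,44.3):
    t=np.radians(th); tp=g-Rm[:,0]*120*np.sin(t)+Rm[:,2]*120*np.cos(t); print(th,tp.round(1),'pix',proj(c,tp),'end',proj(c,g+(g-tp)*45/120))
y=np.arange(-70,71,1.); e=surf(-8*np.cos(2*np.pi*y/66),y,5); pe=proj(c,e)
print('edge0',proj(c,surf([-10.5],[66])), 'wave bulges',proj(c,surf([-8,8,-8,8,-8],[66,33,0,-33,-66],5)))
u0,v0=235,90; im=cv2.resize(c['image'][v0:v0+75,u0:u0+100,::-1],(800,600),interpolation=cv2.INTER_CUBIC)
for q in pe[::3]: cv2.circle(im,tuple(((q-[u0-.5,v0-.5])*8).astype(int)),2,(0,255,0),-1)
cv2.imwrite('pics/d1.png',im)
E
```

```text
7.6833 [476.6 263.2 448.3] [ 0.48  0.26  1.77  0.    1.12 -1.02] 13.456659465668585 97.74171710014343 [-0.34620872  0.27325779  0.17358371] [ 0.02039973  0.02276819 -0.01527441] 86.1316215998458
42.5 [556.3 257.1 204.5] pix [[242.20923221 112.1044749 ]] end [[193.09681194  73.82543709]]
44.3 [559.1 256.9 207.1] pix [[243.08446346 110.98817283]] end [[192.73737129  74.29854943]]
edge0 [[250.97805799 116.99284727]] wave bulges [[250.19840827 115.30298764]
 [259.16709463 115.13865212]
 [259.98392753 124.75329889]
 [269.57656643 124.80066963]
 [270.65489589 135.05872773]]
```

View pics/d1.png

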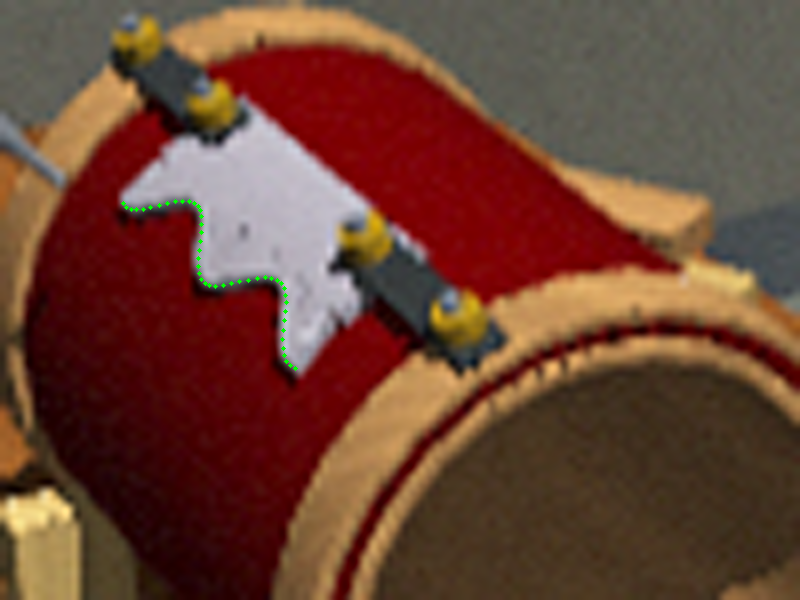

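The crop shows the modelled edge (green dots) lying along the real template edge to within about a pixel. The scriber tip is at side-view pixel (242.5,112.6), which matches the 42.5° prediction.

```bash
cat >> h.py <<'E'
TH=np.radians(42.5)
def tipw(s=None,th=TH):
    p,Rm,g=tool(s); return g-Rm[:,0]*120*np.sin(th)+Rm[:,2]*120*np.cos(th)
def tosurf(P):
    d=P-Sx; h,v=d@HX,d[2]; return np.array([100*(np.radians(40)-np.arctan2(-h,v)),d@AX,np.hypot(h,v)-100])
def rep():
    s=get_state(); f=np.array(s['ft_force']); x,y,h=tosurf(tipw(s)); a=np.radians(40)-x/100; n=-HX*np.sin(a)+np.array([0,0,np.cos(a)]); xt=np.cross(AX,n)
    print('t%.2f surf x %.2f y %.2f h %.2f | F n %.2f xt %.2f y %.2f'%(s['time_s'],x,y,h,f@n,f@xt,f@AX),'tq',np.round(s['wrist_torque'],2),'grip',round(s['grasp_force']),round(s['finger_gap'],1)); return x,y,h
def go(tgt): # tool shares to reach surface target
    d=RT.T@(surf([tgt[0]],[tgt[1]],tgt[2])[0]-tipw()); print('to',tgt,'shares',(d/500).round(4)); return d
E
python3 - <<'E'
from h import *
rep(); go((-15,66,5))
E
```

```text
t7.73 surf x -10.69 y 65.38 h 30.97 | F n 0.22 xt -0.11 y 0.56 tq [-0.03  0.    0.02] grip 98 13.8
to (-15, 66, 5) shares [-0.0313  0.0012  0.0427]
```

{"name": "drive_tool", "arguments": {
  "travel": [
    [-0.01, 0.001, 0.013],
    [-0.01, 0, 0.013],
    [-0.006, 0, 0.009],
    [-0.005, 0, 0.008],
    [0, 0, 0],
    [0, 0, 0]
  ],
  "turn": [0, 0, 0, 0, 0, 0]
}}

```text
time_s: 8.23
tool_pos: [492.7, 262.5, 428.7]
eef_rot: [0.034, 0.999, -0.0, -0.0]
ft_force: [-0.3, 0.1, 0.0]
finger_gap: 13.4
grasp_force: 97.8
```

```bash
python3 -c "
from h import *
rep(); go((-15,66,1))"
```

```text
t8.23 surf x -14.42 y 66.04 h 4.93 | F n 0.22 xt -0.14 y 0.04 tq [ 0.06  0.02 -0.04] grip 98 13.4
to (-15, 66, 1) shares [-0.0051 -0.0001  0.0061]
```

{"name": "drive_tool", "arguments": {
  "travel": [
    [-0.0012, 0, 0.0015],
    [-0.0012, 0, 0.0015],
    [0, 0, 0],
    [0, 0, 0]
  ],
  "turn": [0, 0, 0, 0]
}}

```text
time_s: 8.57
tool_pos: [493.7, 262.6, 427.6]
eef_rot: [0.034, 0.999, 0.0, 0.0]
ft_force: [0.4, -0.4, -1.3]
finger_gap: 13.8
grasp_force: 97.8
```

```bash
python3 -c "
from h import *
rep(); go((-15,66,1))"
```

```text
t8.57 surf x -14.41 y 66.46 h 3.38 | F n -1.16 xt -0.68 y -0.40 tq [-0.04  0.05  0.05] grip 98 13.8
to (-15, 66, 1) shares [-0.0028 -0.0009  0.0041]
```

{"name": "drive_tool", "arguments": {
  "travel": [
    [-0.0013, 0, 0.0015],
    [0, 0, 0]
  ],
  "turn": [0, 0]
}}

```text
time_s: 8.73
tool_pos: [494.4, 262.6, 426.7]
eef_rot: [0.034, 0.999, 0.0, 0.0]
ft_force: [-0.2, 0.8, -1.0]
finger_gap: 14.0
grasp_force: 97.8
```

{"name": "drive_tool", "arguments": {
  "travel": [
    [-0.0013, 0, 0.0015],
    [0, 0, 0]
  ],
  "turn": [0, 0]
}}

```text
time_s: 8.9
tool_pos: [495.0, 262.6, 426.0]
eef_rot: [0.034, 0.999, 0.0, -0.0]
ft_force: [-1.1, 0.4, 1.9]
finger_gap: 13.8
grasp_force: 97.8
```

{"name": "drive_tool", "arguments": {
  "travel": [
    [-0.0013, 0, 0.0015],
    [0, 0, 0]
  ],
  "turn": [0, 0]
}}

```text
time_s: 9.07
tool_pos: [495.6, 262.6, 425.4]
eef_rot: [0.034, 0.999, 0.0, -0.0]
ft_force: [-3.1, 0.8, 4.4]
finger_gap: 13.5
grasp_force: 98.0
```

```bash
python3 -c "
from h import *
rep()"
```

```text
t9.07 surf x -14.97 y 66.50 h 0.61 | F n 5.26 xt 1.17 y 0.63 tq [ 0.04  0.45 -0.04] grip 98 13.5
```

{"name": "drive_tool", "arguments": {
  "travel": [
    [-0.0012, 0, -0.0016],
    [-0.0012, 0, -0.0016],
    [-0.0012, 0, -0.0016],
    [0, 0, 0]
  ],
  "turn": [0, 0, 0, 0]
}}

```text
time_s: 9.4
tool_pos: [497.2, 262.3, 427.3]
eef_rot: [0.034, 0.999, -0.0, -0.001]
ft_force: [-5.5, 1.0, 2.6]
finger_gap: 13.4
grasp_force: 98.0
```

```bash
python3 -c "
from h import *
rep()"
```

```text
t9.40 surf x -12.61 y 66.13 h 0.80 | F n 5.81 xt -1.86 y 0.67 tq [ 0.05  0.95 -0.01] grip 98 13.4
```

{"name": "drive_tool", "arguments": {
  "travel": [
    [-0.0014, 0, -0.0014],
    [0, 0, 0]
  ],
  "turn": [0, 0]
}}

```text
time_s: 9.57
tool_pos: [498.0, 262.2, 428.1]
eef_rot: [0.034, 0.999, -0.0, -0.0]
ft_force: [-5.3, 0.2, 2.0]
finger_gap: 13.9
grasp_force: 98.1
```

```bash
python3 -c "
from h import *
rep()"
```

```text
t9.57 surf x -11.42 y 66.13 h 0.69 | F n 5.27 xt -2.19 y -0.21 tq [-0.03  0.98 -0.01] grip 98 13.9
```

{"name": "drive_tool", "arguments": {
  "travel": [
    [-0.0012, 0, -0.0018],
    [0, 0, 0]
  ],
  "turn": [0, 0]
}}

```text
time_s: 9.73
tool_pos: [498.7, 262.2, 429.1]
eef_rot: [0.034, 0.999, -0.0, -0.0]
ft_force: [-5.8, 0.1, 0.5]
finger_gap: 13.6
grasp_force: 98.1
```

```bash
python3 -c "
from h import *
rep()"
```

```text
t9.73 surf x -10.09 y 66.23 h 0.84 | F n 4.53 xt -3.70 y -0.30 tq [-0.04  1.02  0.02] grip 98 13.6
```

{"name": "drive_tool", "arguments": {
  "travel": [
    [-0.0012, 0, -0.0017],
    [0, 0, 0]
  ],
  "turn": [0, 0]
}}

```text
time_s: 9.9
tool_pos: [499.1, 262.2, 429.6]
eef_rot: [0.034, 0.999, -0.0, -0.001]
ft_force: [-6.1, 0.5, -0.1]
finger_gap: 13.7
grasp_force: 98.0
```

```bash
python3 -c "
from h import *
rep()"
```

```text
t9.90 surf x -9.72 y 66.18 h 1.05 | F n 4.37 xt -4.36 y 0.10 tq [0.16 1.25 0.07] grip 98 13.7
```

```bash
cat >> h.py <<'E'
def path(u):
    k=2*np.pi/66; x=-8*np.cos(k*u); d=8*k*np.sin(k*u); q=np.sqrt(1+d*d); return x-2.5/q,u+2.5*d/q
def seg(u0,u1,n,dn=0,dx=0,dy=0):
    """shares from path param u0 to u1 in n rows, plus total corrections"""
    u=np.linspace(u0,u1,n+1); x,y=path(u); f=np.linspace(0,1,n+1)
    W=surf(x+f*dx,y+f*dy,0)
    a=np.radians(40)-x/100; W=W+(f*dn)[:,None]*((np.c_[-np.sin(a),np.cos(a)])@np.array([HX,[0,0,1]]))
    d=np.diff(W,axis=0)@RT/500; print([list(map(float,r)) for r in d.round(4)])
E
python3 -c "
from h import *
rep()
print(path(66.),path(33.),path(49.5))
seg(66,49.5,7,0.1)
seg(49.5,33,7)
seg(33,16.5,7)
seg(16.5,0,7)
"
```

```text
t9.90 surf x -9.72 y 66.18 h 1.05 | F n 4.37 xt -4.36 y 0.10 tq [0.16 1.25 0.07] grip 98 13.7
(np.float64(-10.5), np.float64(66.0)) (np.float64(5.5), np.float64(33.0)) (np.float64(-1.9888731661835668), np.float64(47.98527773871414))
[[-0.0003, -0.0055, -0.0004], [-0.0009, -0.0054, -0.001], [-0.0015, -0.0053, -0.0015], [-0.0019, -0.0051, -0.002], [-0.0023, -0.005, -0.0022], [-0.0025, -0.0049, -0.0024], [-0.0027, -0.0048, -0.0024]]
[[-0.0027, -0.0047, -0.0023], [-0.0025, -0.0046, -0.0021], [-0.0022, -0.0044, -0.0018], [-0.0018, -0.0043, -0.0014], [-0.0013, -0.0041, -0.001], [-0.0008, -0.004, -0.0006], [-0.0003, -0.0039, -0.0002]]
[[0.0003, -0.0039, 0.0002], [0.0008, -0.004, 0.0006], [0.0013, -0.0041, 0.001], [0.0018, -0.0043, 0.0014], [0.0022, -0.0044, 0.0018], [0.0025, -0.0046, 0.0021], [0.0027, -0.0047, 0.0023]]
[[0.0027, -0.0048, 0.0024], [0.0026, -0.0049, 0.0024], [0.0023, -0.005, 0.0022], [0.002, -0.0051, 0.0019], [0.0015, -0.0053, 0.0015], [0.001, -0.0054, 0.001], [0.0003, -0.0055, 0.0003]]
```

{"name": "drive_tool", "arguments": {
  "travel": [
    [-0.0003, -0.0055, -0.0004],
    [-0.0009, -0.0054, -0.001],
    [-0.0015, -0.0053, -0.0015],
    [-0.0019, -0.0051, -0.002],
    [0, 0, 0]
  ],
  "turn": [0, 0, 0, 0, 0]
}}

```text
time_s: 10.32
tool_pos: [501.0, 251.1, 432.5]
eef_rot: [0.034, 0.999, -0.0, -0.0]
ft_force: [-4.0, -1.6, 2.5]
finger_gap: 14.0
grasp_force: 98.0
```

```bash
python3 -c "
from h import *
rep(); print(path(66-16.5*4/7))"
```

```text
t10.32 surf x -5.52 y 55.15 h 1.02 | F n 4.51 xt -1.09 y -1.85 tq [-0.42  0.86 -0.17] grip 98 14.0
(np.float64(-7.135958601700704), np.float64(55.29239637646249))
```

{"name": "drive_tool", "arguments": {
  "travel": [
    [-0.0028, -0.005, -0.0027],
    [-0.003, -0.0049, -0.0029],
    [-0.0027, -0.0048, -0.0024],
    [0, 0, 0]
  ],
  "turn": [0, 0, 0, 0]
}}

```text
time_s: 10.65
tool_pos: [505.0, 243.2, 436.6]
eef_rot: [0.034, 0.999, -0.0, 0.0]
ft_force: [-4.3, -2.0, 1.1]
finger_gap: 13.5
grasp_force: 98.0
```

```bash
python3 -c "
from h import *
rep()"
```

```text
t10.65 surf x 0.56 y 47.51 h 1.19 | F n 3.52 xt -2.45 y -2.32 tq [-0.58  0.87 -0.2 ] grip 98 13.5
```

{"name": "drive_tool", "arguments": {
  "travel": [
    [-0.0028, -0.0047, -0.0022],
    [-0.0026, -0.0046, -0.002],
    [-0.0022, -0.0044, -0.0018],
    [-0.0018, -0.0043, -0.0014],
    [0, 0, 0]
  ],
  "turn": [0, 0, 0, 0, 0]
}}

```text
time_s: 11.07
tool_pos: [508.7, 234.0, 440.1]
eef_rot: [0.034, 0.999, -0.0, -0.0]
ft_force: [-4.8, -1.6, -0.7]
finger_gap: 13.6
grasp_force: 97.9
```

```bash
python3 -c "
from h import *
rep(); print(path(49.5-16.5*4/7))"
```

```text
t11.07 surf x 5.77 y 38.70 h 1.29 | F n 2.24 xt -4.17 y -1.96 tq [-0.51  1.14 -0.19] grip 98 13.6
(np.float64(3.9963257134822583), np.float64(38.99906528545245))
```

{"name": "drive_tool", "arguments": {
  "travel": [
    [-0.0015, -0.0041, -0.0007],
    [-0.001, -0.004, -0.0003],
    [-0.0005, -0.0039, 0.0001],
    [0, 0, 0]
  ],
  "turn": [0, 0, 0, 0]
}}

```text
time_s: 11.4
tool_pos: [509.5, 228.3, 440.3]
eef_rot: [0.034, 0.999, 0.0, -0.001]
ft_force: [-6.2, -0.4, -0.8]
finger_gap: 13.9
grasp_force: 98.0
```

```bash
python3 -c "
from h import *
rep()"
```

```text
t11.40 surf x 6.57 y 33.26 h 0.93 | F n 2.95 xt -5.42 y -0.82 tq [ 0.01  1.57 -0.03] grip 98 13.9
```

{"name": "drive_tool", "arguments": {
  "travel": [
    [0.0003, -0.0039, 0.0004],
    [0.0009, -0.004, 0.0009],
    [0.0014, -0.0041, 0.0012],
    [0.0019, -0.0043, 0.0016],
    [0, 0, 0]
  ],
  "turn": [0, 0, 0, 0, 0]
}}

```text
time_s: 11.82
tool_pos: [506.8, 221.0, 438.7]
eef_rot: [0.034, 0.999, 0.001, -0.0]
ft_force: [-6.7, 3.9, 0.2]
finger_gap: 13.2
grasp_force: 98.1
```

```bash
python3 -c "
from h import *
rep(); print(path(33-16.5*4/7))"
```

```text
t11.82 surf x 4.20 y 26.34 h 0.83 | F n 4.39 xt -5.44 y 3.43 tq [0.9  1.56 0.29] grip 98 13.2
(np.float64(2.8398782280390287), np.float64(24.850460766394647))
```

{"name": "drive_tool", "arguments": {
  "travel": [
    [0.0025, -0.0045, 0.002],
    [0.0028, -0.0047, 0.0023],
    [0.003, -0.0048, 0.0025],
    [0, 0, 0]
  ],
  "turn": [0, 0, 0, 0]
}}

```text
time_s: 12.15
tool_pos: [502.6, 214.7, 435.8]
eef_rot: [0.034, 0.999, 0.002, 0.001]
ft_force: [-4.7, 5.5, 1.1]
finger_gap: 13.7
grasp_force: 98.2
```

```bash
python3 -c "
from h import *
rep(); print(path(16.5))"
```

```text
t12.15 surf x 0.05 y 20.11 h 0.74 | F n 4.09 xt -3.18 y 5.22 tq [1.55 1.3  0.51] grip 98 13.7
(np.float64(-1.9888731661835688), np.float64(18.014722261285858))
```

{"name": "drive_tool", "arguments": {
  "travel": [
    [0.0028, -0.0048, 0.0024],
    [0.0027, -0.0049, 0.0024],
    [0.0024, -0.005, 0.0023],
    [0.0021, -0.0051, 0.002],
    [0, 0, 0]
  ],
  "turn": [0, 0, 0, 0, 0]
}}

```text
time_s: 12.57
tool_pos: [496.6, 204.8, 431.0]
eef_rot: [0.034, 0.999, 0.001, 0.0]
ft_force: [-5.7, 2.4, 0.3]
finger_gap: 13.8
grasp_force: 98.2
```

```bash
python3 -c "
from h import *
rep(); print(path(16.5*3/7))"
```

```text
t12.57 surf x -7.50 y 9.57 h 0.85 | F n 4.24 xt -3.98 y 1.96 tq [0.81 1.42 0.24] grip 98 13.8
(np.float64(-8.512978006006222), np.float64(8.143791857404691))
```

{"name": "drive_tool", "arguments": {
  "travel": [
    [0.0015, -0.0053, 0.0015],
    [0.001, -0.0054, 0.001],
    [0.0003, -0.0055, 0.0003],
    [0, 0, 0]
  ],
  "turn": [0, 0, 0, 0]
}}

```text
time_s: 12.9
tool_pos: [494.5, 196.0, 429.2]
eef_rot: [0.034, 0.999, -0.0, -0.001]
ft_force: [-6.2, -1.2, 1.2]
finger_gap: 13.7
grasp_force: 98.3
```

```bash
python3 -c "
from h import *
rep(); print(path(0.)); seg(0,-16.5,7)"
```

```text
t12.90 surf x -10.02 y -0.08 h 0.78 | F n 5.19 xt -3.42 y -1.61 tq [-0.34  1.41 -0.17] grip 98 13.7
(np.float64(-10.5), np.float64(0.0))
[[-0.0003, -0.0055, -0.0003], [-0.001, -0.0054, -0.001], [-0.0015, -0.0053, -0.0015], [-0.002, -0.0051, -0.0019], [-0.0023, -0.005, -0.0022], [-0.0026, -0.0049, -0.0024], [-0.0027, -0.0048, -0.0024]]
```

{"name": "drive_tool", "arguments": {
  "travel": [
    [-0.0004, -0.0055, -0.0005],
    [-0.0011, -0.0054, -0.0012],
    [-0.0017, -0.0053, -0.0017],
    [-0.0022, -0.0051, -0.0021],
    [0, 0, 0]
  ],
  "turn": [0, 0, 0, 0, 0]
}}

```text
time_s: 13.32
tool_pos: [496.9, 184.9, 432.3]
eef_rot: [0.034, 0.999, -0.0, 0.0]
ft_force: [-4.4, -2.0, 2.2]
finger_gap: 13.8
grasp_force: 98.4
```

```bash
python3 -c "
from h import *
rep()"
```

```text
t13.32 surf x -5.36 y -11.03 h 0.66 | F n 4.53 xt -1.57 y -2.28 tq [-0.59  0.95 -0.2 ] grip 98 13.8
```

{"name": "drive_tool", "arguments": {
  "travel": [
    [-0.0026, -0.005, -0.0025],
    [-0.0029, -0.0049, -0.0027],
    [-0.0029, -0.0048, -0.0026],
    [0, 0, 0]
  ],
  "turn": [0, 0, 0, 0]
}}

```text
time_s: 13.65
tool_pos: [500.6, 177.3, 436.2]
eef_rot: [0.034, 0.999, -0.0, 0.0]
ft_force: [-4.7, -2.8, 1.5]
finger_gap: 13.8
grasp_force: 98.4
```

```bash
python3 -c "
from h import *
rep(); print(path(-16.5))"
```

```text
t13.65 surf x 0.39 y -18.45 h 0.79 | F n 4.05 xt -2.48 y -3.13 tq [-0.58  0.97 -0.22] grip 98 13.8
(np.float64(-1.9888731661835688), np.float64(-18.014722261285858))
```

{"name": "drive_tool", "arguments": {
  "travel": [
    [-0.0028, -0.0047, -0.0022],
    [-0.0026, -0.0046, -0.002],
    [-0.0023, -0.0044, -0.0017],
    [-0.0018, -0.0043, -0.0013],
    [0, 0, 0]
  ],
  "turn": [0, 0, 0, 0, 0]
}}

```text
time_s: 14.07
tool_pos: [504.5, 168.1, 439.5]
eef_rot: [0.034, 0.999, -0.0, -0.001]
ft_force: [-6.1, -0.9, 1.6]
finger_gap: 13.7
grasp_force: 98.4
```

```bash
python3 -c "
from h import *
rep()"
```

```text
t14.07 surf x 5.59 y -27.31 h 0.75 | F n 4.91 xt -3.91 y -1.29 tq [-0.38  1.27 -0.1 ] grip 98 13.7
```

{"name": "drive_tool", "arguments": {
  "travel": [
    [-0.0013, -0.0041, -0.001],
    [-0.0008, -0.004, -0.0005],
    [-0.0003, -0.0039, -0.0001],
    [0, 0, 0]
  ],
  "turn": [0, 0, 0, 0]
}}

```text
time_s: 14.4
tool_pos: [505.0, 162.3, 440.1]
eef_rot: [0.034, 0.999, 0.0, -0.001]
ft_force: [-6.5, 1.1, 0.9]
finger_gap: 13.3
grasp_force: 98.3
```

```bash
python3 -c "
from h import *
rep()"
```

```text
t14.40 surf x 6.40 y -32.92 h 0.73 | F n 4.59 xt -4.73 y 0.66 tq [0.13 1.66 0.05] grip 98 13.3
```

{"name": "drive_tool", "arguments": {
  "travel": [
    [0.0004, -0.0039, 0.0003],
    [0.001, -0.004, 0.0007],
    [0.0015, -0.0041, 0.0011],
    [0.002, -0.0043, 0.0015],
    [0, 0, 0]
  ],
  "turn": [0, 0, 0, 0, 0]
}}

```text
time_s: 14.82
tool_pos: [502.1, 154.9, 438.6]
eef_rot: [0.034, 0.999, 0.001, -0.0]
ft_force: [-6.5, 5.1, 1.4]
finger_gap: 13.8
grasp_force: 98.3
```

```bash
python3 -c "
from h import *
rep(); print(path(-33-16.5*4/7))"
```

```text
t14.82 surf x 3.97 y -39.95 h 0.83 | F n 5.32 xt -4.56 y 4.64 tq [1.17 1.53 0.41] grip 98 13.8
(np.float64(2.8398782280390327), np.float64(-41.14953923360535))
```

{"name": "drive_tool", "arguments": {
  "travel": [
    [0.0026, -0.0045, 0.0019],
    [0.003, -0.0047, 0.0022],
    [0.0031, -0.0048, 0.0024],
    [0, 0, 0]
  ],
  "turn": [0, 0, 0, 0]
}}

```text
time_s: 15.15
tool_pos: [497.4, 148.3, 435.5]
eef_rot: [0.034, 0.999, 0.001, 0.0]
ft_force: [-5.7, 5.9, 0.5]
finger_gap: 13.8
grasp_force: 98.3
```

```bash
python3 -c "
from h import *
rep(); print(path(-49.5))"
```

```text
t15.15 surf x -0.97 y -46.87 h 0.99 | F n 4.32 xt -4.25 y 5.50 tq [1.27 1.3  0.4 ] grip 98 13.8
(np.float64(-1.9888731661835668), np.float64(-47.98527773871414))
```

{"name": "drive_tool", "arguments": {
  "travel": [
    [0.0028, -0.0048, 0.0024],
    [0.0027, -0.0049, 0.0024],
    [0.0024, -0.005, 0.0023],
    [0.0021, -0.0051, 0.002],
    [0, 0, 0]
  ],
  "turn": [0, 0, 0, 0, 0]
}}

```text
time_s: 15.57
tool_pos: [491.7, 138.6, 430.8]
eef_rot: [0.034, 0.999, 0.001, -0.0]
ft_force: [-6.3, 2.5, -1.1]
finger_gap: 13.7
grasp_force: 98.2
```

```bash
python3 -c "
from h import *
rep(); print(path(-49.5-16.5*4/7))"
```

```text
t15.57 surf x -7.96 y -56.97 h 1.07 | F n 3.74 xt -5.35 y 2.08 tq [0.67 1.48 0.24] grip 98 13.7
(np.float64(-8.51297800600622), np.float64(-57.85620814259531))
```

{"name": "drive_tool", "arguments": {
  "travel": [
    [0.0015, -0.0053, 0.0016],
    [0.0009, -0.0054, 0.0011],
    [0.0002, -0.0055, 0.0004],
    [0, 0, 0],
    [0, 0, 0]
  ],
  "turn": [0, 0, 0, 0, 0]
}}

```text
time_s: 15.98
tool_pos: [489.9, 129.8, 429.1]
eef_rot: [0.034, 0.999, -0.0, -0.0]
ft_force: [-4.5, -1.4, 1.8]
finger_gap: 13.5
grasp_force: 98.3
```

```bash
python3 -c "
from h import *
rep(); print(path(-66.))"
```

```text
t15.98 surf x -10.12 y -66.59 h 0.79 | F n 4.37 xt -1.78 y -1.75 tq [-0.18  1.34 -0.03] grip 98 13.5
(np.float64(-10.5), np.float64(-66.0))
```

{"name": "drive_tool", "arguments": {
  "travel": [
    [-0.0006, 0, -0.0006],
    [0, 0, 0],
    [0, 0, 0],
    [0.008, 0, -0.0076],
    [0.0144, 0, -0.0139],
    [0.0288, 0, -0.0278],
    [0.0288, 0, -0.0278],
    [0.0288, 0, -0.0278],
    [0, 0, 0]
  ],
  "turn": [0, 0, 0, 0, 0, 0, 0, 0, 0]
}}

```text
time_s: 16.73
tool_pos: [435.2, 134.1, 485.4]
eef_rot: [0.034, 0.999, 0.001, 0.003]
ft_force: [0.1, -0.1, -0.9]
finger_gap: 13.4
grasp_force: 98.0
```

{"name": "drive_tool", "arguments": {
  "travel": [
    [0, -0.0748, 0],
    [0, -0.0748, 0],
    [0, -0.0748, 0],
    [0, -0.0748, 0],
    [0, -0.0748, 0],
    [0, -0.0748, 0],
    [0, -0.0748, 0],
    [0, -0.0748, 0],
    [-0.07, 0, 0],
    [-0.07, 0, 0],
    [-0.07, 0, 0],
    [-0.07, 0, 0],
    [0, 0, 0],
    [0, 0, 0],
    [0, 0, 0],
    [0, 0, 0]
  ],
  "turn": [0, 0, 0, 0, 0, 0, 0, 0, 0, 0, 0, 0, -0.08, -0.08, 0, 0]
}}

```text
time_s: 18.07
tool_pos: [555.9, -174.3, 481.9]
eef_rot: [-0.084, 0.996, -0.0, 0.0]
ft_force: [0.3, -0.1, -0.6]
finger_gap: 13.5
grasp_force: 98.1
```

```bash
python3 - <<'E'
from h import *
s=get_state(); p,Rm,g=tool(s); print(s['time_s'],p.round(1),toC(g).round(1),s['finger_gap'],s['grasp_force'],s['ft_force'],np.degrees(np.arctan2(Rm[1,1],Rm[0,1])))
c=cam('side')
for th in(38,42.5,46): print(th,proj(c,tipw(s,np.radians(th))))
print(proj(c,g))
u0,v0=310,100; save(c,'r1.png',(u0,v0,u0+100,v0+100),6)
P=toC(cloud(c))-toC(g); w=P.reshape(-1,3); w=w[(abs(w[:,1])<12)&(w[:,2]<-15)&(w[:,2]>-110)&(w[:,0]>-5)&(w[:,0]<120)]
for z in range(-95,-20,10):
    m=abs(w[:,2]-z)<5
    if m.sum(): print(z,m.sum(),w[m].mean(0).round(1))
E
```

```text
18.0667 [ 555.9 -174.3  481.9] [-93.3   1.6 326.9] 13.488484163856514 98.13218593597412 [ 0.28057589 -0.13087726 -0.6172264 ] 99.6681217806319
38 [[363.84822399 163.86306149]]
42.5 [[366.42447071 160.00558143]]
46 [[368.32830304 156.90412188]]
[[339.9757292 133.0930514]]
-85 8 [ 78.4  -1.3 -84.3]
-75 10 [ 70.   -2.  -75.6]
-65 19 [ 59.5  -4.  -64.7]
-55 25 [ 49.6  -4.3 -54.4]
-45 29 [ 41.9  -4.8 -44.7]
-35 29 [ 30.2  -5.  -34.7]
-25 32 [ 24.4  -6.5 -25.5]
```

View pics/r1.png

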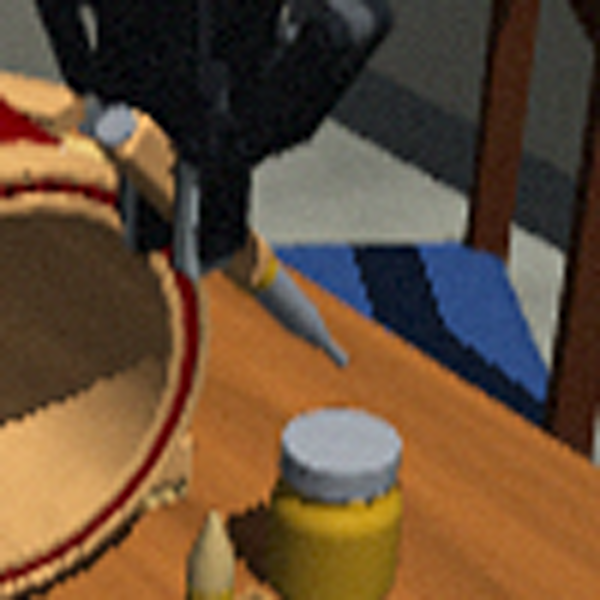

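The crop shows the scriber still firmly held, with its tip at side-view pixel (367.2,160.3). That matches 42.5°, so the tilt is unchanged. Now I'll lower the tip into the mouth of the middle cell.

{"name": "drive_tool", "arguments": {
  "travel": [
    [-0.0084, -0.0052, 0.06],
    [0, 0, 0.08],
    [0, 0, 0.08],
    [0, 0, 0.05],
    [0, 0, 0.03],
    [0, 0, 0.02],
    [0, 0, 0],
    [0, 0, 0]
  ],
  "turn": [0, 0, 0, 0, 0, 0, 0, 0]
}}

```text
time_s: 18.78
tool_pos: [560.4, -176.1, 322.5]
eef_rot: [-0.085, 0.996, -0.0, 0.0]
ft_force: [0.1, -0.3, -0.0]
finger_gap: 13.7
grasp_force: 98.3
```

```bash
python3 - <<'E'
from h import *
s=get_state(); p,Rm,g=tool(s); print(s['time_s'],toC(g).round(1),toC(tipw(s)).round(1),s['ft_force'],s['wrist_torque'])
c=cam('side'); save(c,'r2.png',(320,150,420,250),6)
E
```

```text
18.7833 [-89.1  -0.9 167.5] [-8.  -1.1 79.1] [ 0.05308674 -0.32556565 -0.00730483] [0.0224763  0.01042179 0.0111864 ]
```

View pics/r2.png

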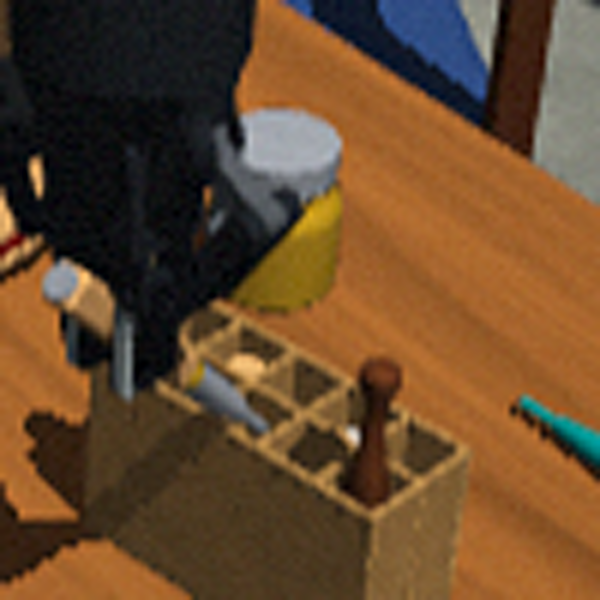

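```bash
python3 - <<'E'
from h import *
s=get_state(); c=cam('side')
def W(P,q=CQ):
    P=np.atleast_2d(np.array(P,float)); cc,ss=np.cos(q[2]),np.sin(q[2]); return np.c_[P[:,:2]@np.array([[cc,ss],[-ss,cc]])+q[:2],P[:,2]]
f=lambda P:((proj(c,P)-[320,150]+.5)*6).round(0).tolist()
print('front rim y=13.5,-13.5,-40.5,-69',f(W([[-28.5,13.5,90],[-28.5,-13.5,90],[-28.5,-40.5,90],[-28.5,-69,90]])))
print('mid wall y=13.5,-13.5,-40.5,-69',f(W([[0,13.5,90],[0,-13.5,90],[0,-40.5,90],[0,-69,90]])))
print('tip',f(tipw(s)),'cone end',f(tipw(s)+(tool(s)[2]-tipw(s))*20/120))
E
```

```text
front rim y=13.5,-13.5,-40.5,-69 [[198.0, 412.0], [253.0, 446.0], [309.0, 481.0], [372.0, 520.0]]
mid wall y=13.5,-13.5,-40.5,-69 [[249.0, 380.0], [304.0, 413.0], [360.0, 446.0], [423.0, 483.0]]
tip [[263.0, 428.0]] cone end [[242.0, 413.0]]
```

The crop shows the tip at (263,428), inside the mouth of the middle cell as predicted. The burnisher is standing, and so is the jar. Next I'll straighten the scriber by pressing its tip against the cell's inner wall.

{"name": "drive_tool", "arguments": {
  "travel": [
    [0, 0, 0],
    [0, 0, 0],
    [-0.008, 0, 0.004],
    [-0.0123, 0, -0.0088],
    [-0.0123, 0, -0.0088],
    [-0.0143, 0, -0.0066],
    [-0.0143, 0, -0.0066],
    [0, 0, 0]
  ],
  "turn": [0, 0, 0, 0, 0, 0, 0, 0],
  "squeeze": 30
}}

```text
time_s: 19.55
tool_pos: [589.8, -170.4, 335.0]
eef_rot: [-0.086, 0.996, 0.001, -0.003]
ft_force: [-6.3, 0.0, -0.8]
finger_gap: 13.3
grasp_force: 99.1
```

```bash
cat > cl.py <<'E'
from h import *
s=get_state(); p,Rm,g=tool(s); print(s['time_s'],toC(g).round(1),s['ft_force'],s['wrist_torque'],s['grasp_force'],s['finger_gap'])
c=cam('side'); P=toC(cloud(c)); im=c['image'].astype(int)
w=(P-toC(g)).reshape(-1,3); k=(abs(w[:,1])<12)&(w[:,2]<-22)&(w[:,2]>-110)&(abs(w[:,0])<110)&(P.reshape(-1,3)[:,2]>95); w=w[k]
for z in range(-95,-20,10):
    m=abs(w[:,2]-z)<5
    if m.sum(): print(z,m.sum(),np.median(w[m],0).round(1))
E
python3 cl.py
```

```text
19.55 [-6.01e+01 -1.00e-01  1.80e+02] [-6.27493826  0.01792652 -0.81087035] [-0.37161475  1.76428665 -0.03834965] 99.06024813652039 13.321665936324782
-85 4 [ 42.6  -2.8 -83.2]
-75 11 [ 37.9  -3.  -77.6]
-65 19 [ 32.7  -4.4 -66.2]
-55 18 [ 28.3  -4.  -55. ]
-45 16 [ 20.   -5.1 -45.2]
-35 24 [ 15.2  -6.1 -35.4]
-25 11 [ 15.2  -6.6 -28.1]
```

{"name": "drive_tool", "arguments": {
  "travel": [
    [-0.0174, 0, -0.0032],
    [-0.0174, 0, -0.0032],
    [-0.0163, 0, 0],
    [-0.0163, 0, 0],
    [-0.0166, 0, 0.0058],
    [-0.003, 0, 0],
    [0, 0, 0]
  ],
  "turn": [0, 0, 0, 0, 0, 0, 0]
}}

```text
time_s: 20.18
tool_pos: [632.5, -163.0, 334.5]
eef_rot: [-0.086, 0.996, 0.0, -0.002]
ft_force: [-4.2, -1.0, -2.7]
finger_gap: 13.9
grasp_force: 99.6
```

```bash
python3 cl.py
```

```text
20.1833 [-16.7  -0.2 179.5] [-4.20505016 -1.01622068 -2.6705242 ] [-0.29145614  1.2467969  -0.01888809] 99.60423588752747 13.864798264035622
-85 6 [  4.6  -1.8 -82.2]
-75 14 [  2.8  -3.8 -75.9]
-65 21 [  0.8  -2.5 -64.7]
-55 19 [ -0.5  -3.9 -54.5]
-45 20 [ -2.9  -5.  -44.3]
-35 31 [ -4.9  -5.7 -34.7]
-25 20 [ -6.3  -3.8 -25.9]
```

{"name": "drive_tool", "arguments": {
  "travel": [
    [0.002, 0, 0.01],
    [0, 0, 0.03],
    [0, 0, 0.03],
    [0, 0, 0.02],
    [0, 0, 0.014],
    [0, 0, 0],
    [0, 0, 0]
  ],
  "turn": [0, 0, 0, 0, 0, 0, 0]
}}

```text
time_s: 20.82
tool_pos: [631.8, -163.3, 282.9]
eef_rot: [-0.086, 0.996, 0.0, -0.001]
ft_force: [-4.9, 0.0, -2.6]
finger_gap: 13.1
grasp_force: 99.8
```

```bash
python3 cl.py
```

```text
20.8167 [-17.   -0.4 127.9] [-4.92359743e+00  3.96954777e-03 -2.57480048e+00] [-0.21139301  1.28005739 -0.01758151] 99.77327942848206 13.14342753368215
-35 9 [ -5.7  -3.5 -31.4]
-25 20 [ -5.8  -3.9 -26.8]
```

{"name": "drive_tool", "arguments": {
  "travel": [
    [0, 0, 0],
    [0, 0, 0],
    [0, 0, 0],
    [0, 0, 0],
    [0, 0, 0],
    [0, 0, 0],
    [0, 0, 0],
    [0, 0, 0]
  ],
  "turn": [0, 0, 0, 0, 0, 0, 0, 0],
  "hand": 0.4
}}

```text
time_s: 21.53
tool_pos: [632.2, -163.4, 283.6]
eef_rot: [-0.086, 0.996, -0.0, 0.0]
ft_force: [-0.2, -1.0, 0.3]
finger_gap: 33.9
grasp_force: 0.0
```

{"name": "drive_tool", "arguments": {
  "travel": [
    [0, 0, -0.01],
    [0, 0, -0.03],
    [0, 0, -0.06],
    [0, 0, -0.08],
    [0, 0, -0.08],
    [0, 0, -0.06],
    [0.08, 0, 0],
    [0.08, 0, 0],
    [0.08, 0, 0],
    [0, 0, 0],
    [0, 0, 0]
  ],
  "turn": [0, 0, 0, 0, 0, 0, 0, 0, 0, 0, 0]
}}

```text
time_s: 22.45
tool_pos: [512.1, -184.2, 444.3]
eef_rot: [-0.085, 0.996, -0.0, 0.0]
ft_force: [0.3, -0.2, 0.1]
finger_gap: 34.4
grasp_force: 0.0
```

```bash
python3 - <<'E'
from h import *
s=get_state(); print(s['time_s'],s['ft_force'],s['finger_gap'])
c=cam('side'); save(c,'e1.png',(310,150,430,270),5)
P=toC(cloud(c)).reshape(-1,3); P=P[(abs(P[:,1])<20)&(abs(P[:,0]+20)<28)&(P[:,2]>97)&(P[:,2]<190)]
print(P[:,2].max(),[np.median(P[abs(P[:,2]-z)<6],0).round(1) for z in(105,135,160)])
E
```

```text
22.45 [ 0.31104166 -0.16940841  0.09363863] 34.38168079663732
171.55354640083843 [array([-26.7,  -5.3, 105.1]), array([-31.3,  -5.1, 135.7]), array([-36.1,  -4.9, 161.1])]
```

View pics/e1.png

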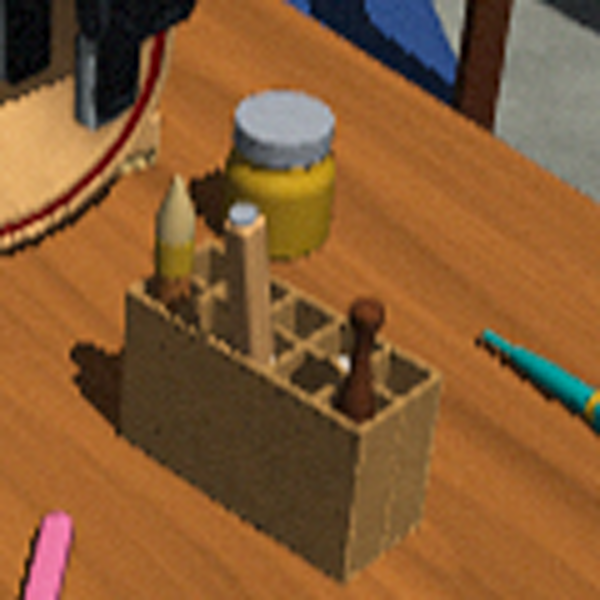

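The scriber stands in the middle cell, with the top of its handle at (244,214) and about 9° of lean. The brush, burnisher and jar are where they were, so I'm handing the job in.

```bash
python3 -c "
from rig import finish_job
print(finish_job())"
```

```text
the job is handed in; nothing more can be done
None
```

I ran the wave border in one stroke from left to right, stood the scriber back point down in the middle cell of the carton, and handed the job in at about 22 s; no verdict came back, but force readings at each of the nine points showed the scriber bearing on both shell and edge, at about 3–6 N on the shell.

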